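Put the mixed-up bicycle parts into their own bench trays

TASK

The three bicycle parts lie in each other's trays: put the bell in the round tray, the pedal in the square tray and the handlebar stem lengthways in the oblong tray, each lying flat, right way up as it is now, in the middle of its tray. Each tray has room for only one part, so park one of them on the empty black rubber pad on the way. Set every part down without dropping it, and leave the oil bottle, the grease jar and the screwdriver where they are.

Things in the scene. Friction and masses are not known exactly. Their poses are not given: they have to be found in the camera images.
- bell: Brass bicycle bell, upright, in a wrong tray at the start. Dome 48 mm in diameter, its straight wall 10 to 26 mm above the underside; 46 mm high; foot 38 mm in diameter. Black thumb lever on the +x side, out to 39 mm from the axis, 12 mm wide, 3 to 8 mm above the underside. Origin: centre of the underside; z up. Grip the dome from above across y. 120 g.
- pedal: Black bicycle pedal lying flat, in a wrong tray at the start. Cage 76 mm along x, 56 mm over its long sides (y), 24 mm high; steel barrel along x in its middle; 12 mm steel axle end on the +x side, out to 62 mm from the origin, 6 mm or more above the underside. Origin: centre of the cage's underside; z up. Grip the cage from above across y. 180 g.
- stem: Silver handlebar stem, 106 mm along x, in a wrong tray at the start. Upright round clamp (32 mm diameter, 40 high) at x = -37 mm, lying clamp (34 mm diameter, 40 along y, 37 high) at x = +36. Between them (x -21 to +19) a 26 mm round bar along x, axis 20 mm above the underside: grip it from above across y. Origin: middle of the underside; z up. 160 g.
- round_tray: Round steel tray, 128 mm in diameter, fixed to the bench; the bell's place. Floor 3 mm thick, thin lip 8 mm high in all. Origin: centre of its underside, on the bench.
- square_tray: Square steel tray, 128 by 128 mm, fixed to the bench; the pedal's place. Floor 3 mm thick, thin lip (3 mm) 8 mm high in all. Origin: centre of its underside; x and y along its sides.
- long_tray: Oblong steel tray, 156 mm along x by 96 mm along y, fixed to the bench; the stem's place, either way round. Floor 3 mm thick, thin lip (3 mm) 8 mm high in all. Origin: centre of its underside.
- pad: Black square rubber pad, 120 by 120 mm, 3 mm thick, fixed to the bench, empty at the start: the free spot. Origin: centre of its underside; x and y along its sides.
- oil_bottle: White oil bottle with a black cap, 48 mm in diameter, 120 mm high, standing loose on the bench; to be left alone. Origin: centre of its underside.
- grease_jar: Grey grease jar with a steel lid, 50 mm in diameter, 42 mm high, standing loose on the bench; to be left alone. Origin: centre of its underside.
- screwdriver: Screwdriver about 180 mm long lying loose on the bench along its x axis, handle to -x; to be left alone. Origin: middle of its length, on the underside.
Not all that is in view belongs to the job. What is meant by the bell is not orange, and is the smaller of those in its own colour. What is shaped like the stem but brown is not meant.

How it is judged:
By the outcome, as a careful person would: the job done as asked, in the order asked, and still so for the second after the job is handed in, with the robot touching nothing.
It also fails if it takes over 109 s, if anything falls off the work surface, if the arm or the gripper's body presses on something with over 40 N, if the wrist force passes 120 N, or if a joint passes its speed limit or range.

ROBOT

A 6-joint arm with a two-finger parallel gripper is mounted at the origin on the work surface. World frame = base frame: x ahead of the robot, y to its left, z up, the work surface at z = 0. Lengths are in m, angles in rad, forces in N, time in s.
With the tool pointing down it reaches from about 0.275 to 0.775 m from the base axis. Payload 14.6 kg.
Tool frame: the origin (TCP) lies on the mounting face of the last link; the fingertips stand 173 mm ahead of it and the grasp point (between the pads) lies 155 mm ahead of it; z points along the fingers, y is the line along which they close (so a half turn about z gives the same grasp; the last joint's range is limited). The gripper opens to 85 mm and grips with 20 to 120 N. Pads are 22 mm wide; open, the fingers measure 114 mm over their backs; the gripper's body (76 mm by 85 mm) begins 54 mm behind the grasp point. The pads swing forward as they close: fully open they stand 13 mm farther back than shut.
Start: joints at [-1.451, 0.263, -0.048, 1.259, 0, 1.415], TCP at [0.142, -0.505, 0.405] pointing down, gripper open.
Joint ranges: [-2.65, 2.65], [-0.89, 1.7], [-1.18, 1.37], [-2.13, 2.11], [-1.35, 1.29], [-3.14, 3.14]. Speed limits (rad/s): [1.89, 1.89, 2.57, 2.79, 3.14, 3.14].

INTERFACE

Orientations are given as a unit quaternion [w, x, y, z].
In Python, from workcell import env gives the robot as it stands.
- The arm moves only by the shell command python3 -m inch 'ROWS' [FORCE]. ROWS is JSON, a list of rows, each an object with "slide": the shift along the tool's x, y, z in m, a list of three; "twist": the turn about the tool's z in rad; "grip": the closure in counts, from 0 (fully open) to 255 (shut). A call has 1 to 5 rows; each row shifts and turns the commanded pose from where the row before left it, along the tool's axes as they then stand; what a row does not reach is not made up. A row lasts 1/10 s, in which the tool goes at most 50 mm and 8.59 degrees, less where a joint would pass 70% of its speed; a pose out of reach is approached as far as the arm can. A call with a gripper value outside its range is refused whole. The fingers move at their own pace and stop on an object; FORCE is the grip in N (left out, the last holds). Time passes only in rows, so rows that do not move let the fingers close. It gives the time, the measured TCP pose, the force, the opening and the grip force at its end, in the units of the state.
- env.state(): the state, without advancing time (a new reading comes with each control period).
- env.read_camera(name): name is "side" or "top" or "wrist"; returns a dict with "pixels" (400x640x3 uint8, red, green, blue), "fovy" (degrees; the focal length in pixels is half the picture's height over the tangent of half this angle, whatever the lens; pixels are square), "cx", "cy" (the principal point, pixels), "xyz" and "rotation" of the camera in the world; the wrist camera has in their place "T_tool_cam" (4x4, takes a point from camera to tool coordinates, whose origin is the TCP and whose axes are the flange's). Camera axes: x right, y down, z forward; pixel columns grow to the right and rows downward; lengths in m; the calibration is good to about 2 mm. A picture is of the moment at which its call begins: read the wrist's pose just before it. There is no depth.
- env.job_done(): hands the job in; it is judged then, once.
The state is a dict: "clock": time; "qpos": joint angles; "dq": joint speeds; "joint_torque": joint torques, N m; "position": TCP position; "tcp_rot": TCP orientation; "ft_force": force on the tool from outside, world axes, zero at the start; "moment": the same for the moment, N m; "grip_width": finger opening in m; "finger_force": force on a finger pad.
Only numpy, scipy, OpenCV 4.12 (cv2) and the standard library are available. Lean on these libraries where they do the work, as an engineer would, in place of code of your own. Each camera call takes 0.05 s, during which the arm holds its last target. There are 200 camera calls.

## Working session

There is one attempt and no reset: what is moved stays moved. The work goes in short steps, Python scripts to look and compute and a shell command to move; the robot and the scene stay as the last step left them, time stands still between calls to the robot, and variables do not carry over. Pictures are saved under pics/ and viewed, at most 14 in all, crops included, and the job is handed in when it is done.

```bash
ls; mkdir -p pics; python3 - <<'E'
from workcell import env
import cv2,json
s=env.state();print(s)
for n in("top","side"):
    c=env.read_camera(n);print(n,{k:v for k,v in c.items() if k!="pixels"})
    cv2.imwrite(f"pics/{n}0.png",c["pixels"][:,:,::-1])
E
```

```text
pics
{'clock': 0.0, 'qpos': array([-1.45126942e+00,  2.63506339e-01, -4.89486216e-02,  1.25941251e+00,
        1.23108557e-05,  1.41546498e+00]), 'dq': array([-0.00080199,  0.00229484,  0.00070874,  0.00049763,  0.00096806,
       -0.00135089]), 'joint_torque': array([-7.09763135e-04, -6.37622309e+01,  3.84558713e+01,  1.37526574e-02,
       -2.57934298e-04, -1.59335542e-05]), 'position': array([ 0.14245851, -0.50519499,  0.40422932]), 'tcp_rot': array([-5.35374417e-04,  9.90571330e-01,  1.36996909e-01,  1.57418283e-05]), 'ft_force': array([-0.21053323,  0.95776616,  0.92509017]), 'moment': array([-0.03374571, -0.02527373,  0.02580667]), 'finger_force': 0.0, 'grip_width': 0.08564953768394461}
top {'fovy': 56.27158258203383, 'cx': 321.4371263521938, 'cy': 203.49636579785, 'xyz': array([0.48902075, 0.01523897, 0.95546493]), 'rotation': array([-0.02885536,  0.706729  , -0.70579269,  0.03947357])}
side {'fovy': 44.970794760424866, 'cx': 320.19425326073645, 'cy': 197.2549134454785, 'xyz': array([0.34687188, 0.90134415, 0.98618144]), 'rotation': array([ 0.04603627, -0.1214748 ,  0.91858646, -0.37326056])}
```

View pics/top0.png

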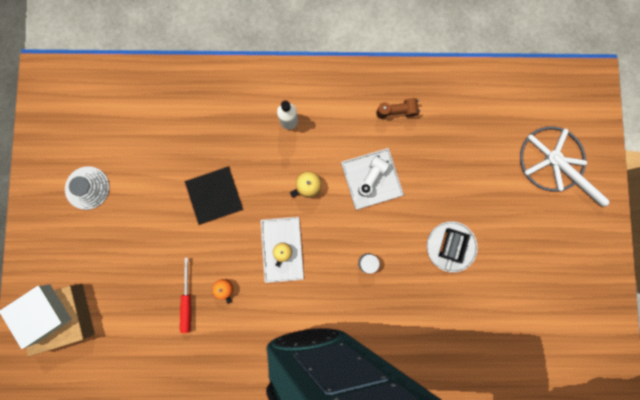

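View pics/side0.png

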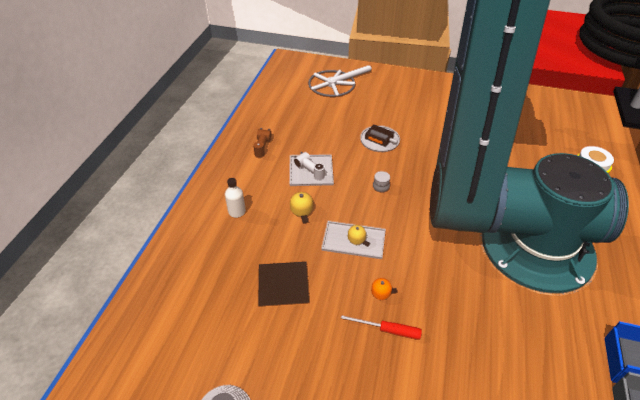

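The bell-like things at top-camera pixels are:
- large yellow at (308,184), on the bench
- small yellow at (282,252), in the oblong tray
- orange at (222,290)

The stem-like things are silver at (375,176), in the square tray, and brown at (398,108). The pedal is at (453,246), in the round tray, and the pad is at (214,195). I choose the small yellow bell, the silver stem and the pedal. Next I'll make coarse measurements and a close crop to check.

```bash
cat > h.py <<'E'
import numpy as np,cv2
from scipy.spatial.transform import Rotation as R
from workcell import env
def q(w): return R.from_quat(np.r_[w[1:],w[0]])
def cam(n):
    s=env.state(); c=env.read_camera(n)
    if n=="wrist":
        T=np.array(c["T_tool_cam"]); r=q(s["tcp_rot"]).as_matrix()
        c["C"]=r@T[:3,3]+s["position"]; c["R"]=r@T[:3,:3]
    else: c["C"]=np.array(c["xyz"]); c["R"]=q(c["rotation"]).as_matrix()
    c["f"]=200/np.tan(np.radians(c["fovy"])/2); c["bgr"]=c["pixels"][:,:,::-1].copy()
    c["hsv"]=cv2.cvtColor(c["bgr"],cv2.COLOR_BGR2HSV)
    return c
def pl(c,uv,z):
    uv=np.atleast_2d(np.asarray(uv,float))
    d=np.c_[(uv[:,0]-c["cx"])/c["f"],(uv[:,1]-c["cy"])/c["f"],np.ones(len(uv))]@c["R"].T
    return c["C"]+d*((z-c["C"][2])/d[:,2])[:,None]
def proj(c,P):
    p=(np.atleast_2d(P)-c["C"])@c["R"]
    return np.c_[c["cx"]+c["f"]*p[:,0]/p[:,2],c["cy"]+c["f"]*p[:,1]/p[:,2]]
def blobs(mask,amin):
    cs,_=cv2.findContours(mask.astype(np.uint8),cv2.RETR_EXTERNAL,cv2.CHAIN_APPROX_NONE)
    return [k[:,0,:] for k in cs if cv2.contourArea(k)>amin]
def rect(c,cnt,z):   # metric min-area rect of a contour's hull on plane z
    p=pl(c,cnt,z)[:,:2]; (x,y),(w,h),a=cv2.minAreaRect((p*1000).astype(np.float32))
    if w<h: w,h,a=h,w,a+90
    return np.round([x,y,w,h,(a+90)%180-90],1)
E
python3 - <<'E'
from h import *
c=cam("top");H,S,V=[c["hsv"][:,:,i].astype(int) for i in range(3)]
for nm,m,z in(("grey",(S<45)&(V>110),.008),("black",(V<60),.003),("yellow",(H>20)&(H<32)&(S>100)&(V>120),.02),("orange",(H<20)&(S>225)&(V>200),.02)):
    m=m.copy();m[:60]=0;m[320:]=0
    for b in blobs(m,60):
        print(nm,b.mean(0).round(),rect(c,b,z))
w=cam("wrist");cv2.imwrite("pics/w0.png",w["bgr"]);print({k:w[k] for k in("T_tool_cam","fovy","cx","cy","C")})
cv2.imwrite("pics/crop0.png",cv2.resize(c["bgr"][140:300,200:500],None,fx=2.6,fy=2.6,interpolation=cv2.INTER_CUBIC))
E
```

```text
grey [ 30. 309.] [306.3 715.8 112.3  99.6 -55.7]
grey [369. 263.] [ 431.1 -117.3   47.8   44.8   89.5]
grey [452. 246.] [ 472.6 -328.3  123.8  123.3  -46. ]
grey [282. 249.] [465.8 100.8 154.7  95.5   4.6]
grey [  4. 188.] [616.  801.9  76.9  19.9   4.6]
grey [ 87. 188.] [620.7 595.8 108.3 104.8 -89.8]
grey [372. 178.] [ 646.1 -128.4  127.5  127.5  -73.2]
grey [561. 167.] [ 659.7 -614.3  250.3  159.6   26.6]
grey [  6. 139.] [748.7 807.7  87.4  30.3   4.5]
grey [287. 115.] [811.1  90.8  54.4  46.1   7.6]
grey [  2. 105.] [837.6 819.9  80.4  20.3   4.7]
grey [631. 103.] [ 847.6 -812.7  248.    54.1   -4.7]
black [ 78. 296.] [349.3 602.2  53.9  19.9  14.8]
black [462. 247.] [ 469.5 -356.    71.9   21.9  -12.5]
black [213. 195.] [602.7 276.8 113.6 113.3  19.4]
yellow [282. 252.] [458.8 100.1  43.8  39.9  45.4]
yellow [308. 184.] [6.305e+02 3.520e+01 5.870e+01 5.560e+01 1.000e-01]
{'T_tool_cam': array([[ 5.09901439e-04, -9.49690508e-01, -3.13189526e-01,
         8.18408743e-02],
       [ 9.99999836e-01,  5.65557246e-04, -8.68579267e-05,
         8.04065883e-04],
       [ 2.59614754e-04, -3.13189430e-01,  9.49690641e-01,
         3.13028675e-02],
       [ 0.00000000e+00,  0.00000000e+00,  0.00000000e+00,
         1.00000000e+00]]), 'fovy': 69.6420766580046, 'cx': 317.982356247275, 'cy': 201.02159924220524, 'C': array([ 0.22142719, -0.48378823,  0.37303608])}
```

View pics/crop0.png

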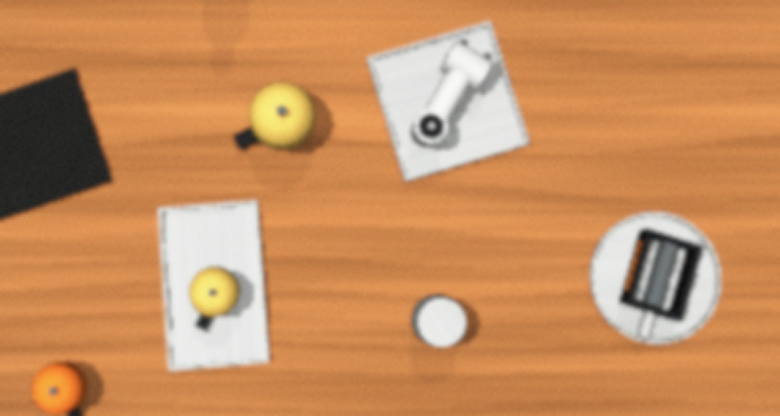

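The crop shows the small yellow bell at top pixel (282,252) in the oblong tray, with its lever toward −x. It's clearly smaller than the yellow one at (308,184), and the measured tray sizes match the given ones. Next I'll test the twist sign and speed.

```bash
cat >> h.py <<'E'
def pose():
    s=env.state(); r=q(s["tcp_rot"]).as_matrix()
    return s,np.degrees(np.arctan2(r[1,0],r[0,0]))
def go(x,y,z,th=None):
    """print twist (rad) and slide (mm, tool axes after that twist) to the TCP goal, from the measured pose"""
    s,t=pose(); th=t if th is None else th
    d=np.array([x,y,z])-s["position"]; a=np.radians(th); c_,s_=np.cos(a),np.sin(a)
    tw=-np.radians(th-t)
    q6=s["qpos"][5]+tw+np.arctan2(y,x)-s["qpos"][0]
    print(f"clk {s['clock']:.2f} yaw {t:.2f} pos {s['position'].round(4)} tilt {q(s['tcp_rot']).as_matrix()[2].round(4)} | twist {tw:.3f} slide mm {(1000*np.array([c_*d[0]+s_*d[1], s_*d[0]-c_*d[1], -d[2]])).round(1)} q6 end {q6:.2f}")
E
python3 -m inch '[{"slide":[0,0,0],"twist":-0.144,"grip":0},{"slide":[0,0,0],"twist":-0.144,"grip":0},{"slide":[0,0,0],"twist":-0.144,"grip":0},{"slide":[0,0,0],"twist":-0.144,"grip":0},{"slide":[0,0,0],"twist":-0.144,"grip":0}]' 60
python3 -c "
from h import *
go(.459,.1,.31,164)"
```

```text
clock: 0.7
position: [0.1425, -0.5053, 0.4045]
tcp_rot: [-0.0, 0.877, 0.48, 0.0]
ft_force: [-0.4, -0.6, 0.9]
grip_width: 0.0856
finger_force: 0.0
clk 0.70 yaw 57.34 pos [ 0.1425 -0.5053  0.4045] tilt [ 2.e-04 -2.e-04 -1.e+00] | twist -1.862 slide mm [-137.4  669.1   94.5] q6 end 0.49
```

```bash

python3 -m inch '[{"slide":[0,0,0],"twist":-0.143,"grip":0},{"slide":[0,0,0],"twist":-0.143,"grip":0},{"slide":[0,0,0],"twist":-0.143,"grip":0},{"slide":[0,0,0],"twist":-0.143,"grip":0},{"slide":[0,0,0],"twist":-0.143,"grip":0}]' >/dev/null
python3 -m inch '[{"slide":[0,0,0],"twist":-0.143,"grip":0},{"slide":[0,0,0],"twist":-0.143,"grip":0},{"slide":[0,0,0],"twist":-0.143,"grip":0},{"slide":[0,0,0],"twist":-0.143,"grip":0},{"slide":[0,0,0],"twist":-0.143,"grip":0}]' >/dev/null
python3 -m inch '[{"slide":[0,0,0],"twist":-0.143,"grip":0},{"slide":[0,0,0],"twist":-0.143,"grip":0},{"slide":[0,0,0],"twist":-0.143,"grip":0},{"slide":[-0.008,0.040,0.006],"twist":0,"grip":0},{"slide":[-0.008,0.040,0.006],"twist":0,"grip":0}]' >/dev/null
python3 -m inch '[{"slide":[-0.008,0.040,0.006],"twist":0,"grip":0},{"slide":[-0.008,0.040,0.006],"twist":0,"grip":0},{"slide":[-0.008,0.040,0.006],"twist":0,"grip":0},{"slide":[-0.008,0.040,0.006],"twist":0,"grip":0},{"slide":[-0.008,0.040,0.006],"twist":0,"grip":0}]' >/dev/null
python3 -m inch '[{"slide":[-0.008,0.040,0.006],"twist":0,"grip":0},{"slide":[-0.008,0.040,0.006],"twist":0,"grip":0},{"slide":[-0.008,0.040,0.006],"twist":0,"grip":0},{"slide":[-0.008,0.040,0.006],"twist":0,"grip":0},{"slide":[-0.008,0.040,0.006],"twist":0,"grip":0}]' >/dev/null
python3 -m inch '[{"slide":[-0.008,0.040,0.006],"twist":0,"grip":0},{"slide":[-0.008,0.040,0.006],"twist":0,"grip":0},{"slide":[-0.008,0.040,0.005],"twist":0,"grip":0},{"slide":[-0.008,0.040,0.005],"twist":0,"grip":0},{"slide":[-0.008,0.020,0.005],"twist":0,"grip":0}]'
python3 -c "
from h import *
w=cam('wrist');cv2.imwrite('pics/w1.png',w['bgr'])
go(.459,.1,.31,164)"
```

```text
clock: 3.7
position: [0.4609, 0.0916, 0.3053]
tcp_rot: [0.0, 0.142, 0.99, 0.0]
ft_force: [0.6, -0.1, -0.1]
grip_width: 0.0854
finger_force: 0.0
clk 3.75 yaw 163.66 pos [0.4622 0.0923 0.3046] tilt [ 0.e+00  9.e-04 -1.e+00] | twist -0.006 slide mm [ 5.2  6.5 -5.4] q6 end 0.49
```

View pics/w1.png

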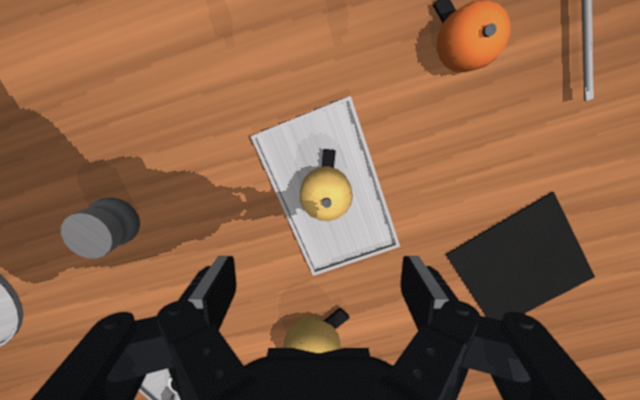

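The wrist view shows the bell dome at (327,193), its knob at (326,202) and its lever at (329,157), inside the oblong tray, with the fingers clear. Next I'll measure these exactly once the arm has settled.

```bash
python3 -m inch '[{"slide":[0.005,0.006,-0.005],"twist":0,"grip":0},{"slide":[0,0,0],"twist":0,"grip":0},{"slide":[0,0,0],"twist":0,"grip":0}]' >/dev/null
python3 - <<'E'
from h import *
c=cam("wrist");H,S,V=[c["hsv"][:,:,i].astype(int) for i in range(3)]
guess=proj(c,[.459,.1,.03])[0];print("guess",guess)
for b in blobs((H>17)&(H<34)&(S>90)&(V>90),300):
    if np.linalg.norm(b.mean(0)-guess)>60: continue
    hull=cv2.convexHull(b.astype(np.int32)); m=np.zeros(V.shape,np.uint8); cv2.drawContours(m,[hull],0,1,-1)
    e=cv2.erode(m,np.ones((9,9)))
    kn=blobs((e>0)&((S<100)|(V<100)),8)
    (u,v),r=cv2.minEnclosingCircle(b); print("dome",(u,v),r, pl(c,(u,v),.029).round(4), "rad mm", 1000*r*(c["C"][2]-.029)/c["f"])
    for k in kn: print("knob",k.mean(0),len(k),pl(c,k.mean(0),.048).round(4))
    d=cv2.dilate(m,np.ones((45,45)))
    for k in blobs((d>0)&(m==0)&(V<45),40):
        P=pl(c,k,.011)[:,:2]; print("lever",k.mean(0),P.mean(0).round(4),rect(c,k,.011))
for b in blobs((S<60)&(V>90),5000): print("tray",b.mean(0),rect(c,b,.008))
for b in blobs((V<45)&(S<80),3000): print("black",b.mean(0),rect(c,b,.003))
E
```

```text
guess [323.03080917 198.24002499]
dome (322.74822998046875, 196.6304931640625) 26.066709518432617 [[0.4578 0.1001 0.029 ]] rad mm 22.73422628628437
knob [322.76 205.88] 25 [[0.4599 0.0992 0.048 ]]
lever [324.9787234  162.12765957] [0.4312 0.1103] [430.9 110.2  14.7   9.6 -22. ]
tray [325.33839479 189.12581345] [466.1 101.8 156.6  96.5   4.7]
black [343.14409639 334.55566265] [597.6  54.7 747.5 279.   73.5]
```

```bash
python3 -c "
from h import *
go(.4592,.0996,.176,160)"
```

```text
clk 4.10 yaw 163.47 pos [0.4567 0.0956 0.311 ] tilt [-5.e-04  0.e+00 -1.e+00] | twist 0.061 slide mm [ -0.9   4.6 135. ] q6 end 0.56
```

```bash

python3 -m inch '[{"slide":[0,0,0],"twist":0.061,"grip":0},{"slide":[-0.001,0.005,0.025],"twist":0,"grip":0},{"slide":[0,0,0.025],"twist":0,"grip":0},{"slide":[0,0,0.025],"twist":0,"grip":0},{"slide":[0,0,0.020],"twist":0,"grip":0}]' >/dev/null
python3 -m inch '[{"slide":[0,0,0.02],"twist":0,"grip":0},{"slide":[0,0,0.015],"twist":0,"grip":0},{"slide":[0,0,0.005],"twist":0,"grip":0},{"slide":[0,0,0],"twist":0,"grip":0}]'
python3 -c "
from h import *
go(.4592,.0996,.176,160)"
```

```text
clock: 5.0
position: [0.4596, 0.1, 0.1756]
tcp_rot: [-0.0, 0.174, 0.985, -0.0]
ft_force: [0.3, 0.5, 0.5]
grip_width: 0.0853
finger_force: 0.0
clk 5.00 yaw 159.97 pos [0.4596 0.1    0.1756] tilt [ 6.e-04 -3.e-04 -1.e+00] | twist -0.000 slide mm [ 0.2 -0.5 -0.4] q6 end 0.56
```

```bash

python3 -m inch '[{"slide":[0,0,0],"twist":0,"grip":150},{"slide":[0,0,0],"twist":0,"grip":255},{"slide":[0,0,0],"twist":0,"grip":255},{"slide":[0,0,0],"twist":0,"grip":255},{"slide":[0,0,0],"twist":0,"grip":255}]' 40
python3 -m inch '[{"slide":[0,0,0],"twist":0,"grip":255},{"slide":[0,0,0],"twist":0,"grip":255},{"slide":[0,0,0],"twist":0,"grip":255}]'
python3 -c "
from h import *
go(.6027,.2768,.26,160)"
```

```text
clock: 5.5
position: [0.46, 0.1005, 0.1766]
tcp_rot: [0.001, 0.173, 0.985, 0.0]
ft_force: [-3.0, -1.1, 11.6]
grip_width: 0.0468
finger_force: 39.1
clock: 5.8
position: [0.46, 0.1005, 0.1766]
tcp_rot: [0.001, 0.173, 0.985, 0.0]
ft_force: [-2.8, -0.7, 12.6]
grip_width: 0.0469
finger_force: 39.1
clk 5.80 yaw 160.02 pos [0.46   0.1005 0.1766] tilt [-1.4e-03  4.0e-04 -1.0e+00] | twist 0.000 slide mm [-73.8 214.5 -83.4] q6 end 0.78
```

```bash

python3 -m inch '[{"slide":[0,0,-0.005],"twist":0,"grip":255},{"slide":[0,0,-0.015],"twist":0,"grip":255},{"slide":[0,0,-0.02],"twist":0,"grip":255},{"slide":[0,0,-0.02],"twist":0,"grip":255},{"slide":[-0.004,0.012,-0.015],"twist":0,"grip":255}]'
python3 -m inch '[{"slide":[-0.008,0.023,-0.005],"twist":0,"grip":255},{"slide":[-0.009,0.026,0],"twist":0,"grip":255},{"slide":[-0.010,0.030,0],"twist":0,"grip":255},{"slide":[-0.010,0.030,0],"twist":0,"grip":255},{"slide":[-0.010,0.030,0],"twist":0,"grip":255}]' >/dev/null
python3 -m inch '[{"slide":[-0.009,0.026,0],"twist":0,"grip":255},{"slide":[-0.008,0.023,0],"twist":0,"grip":255},{"slide":[-0.005,0.014,0],"twist":0,"grip":255},{"slide":[0,0,0],"twist":0,"grip":255},{"slide":[0,0,0],"twist":0,"grip":255}]'
python3 -c "
from h import *
c=cam('wrist');cv2.imwrite('pics/w2.png',c['bgr'])
H,S,V=[c['hsv'][:,:,i].astype(int) for i in range(3)]
go(.6027,.2768,.178,160)"
```

```text
clock: 6.3
position: [0.4671, 0.11, 0.2522]
tcp_rot: [0.0, 0.174, 0.985, -0.0]
ft_force: [0.7, 0.2, -2.1]
grip_width: 0.0464
finger_force: 41.4
clock: 7.3
position: [0.6011, 0.2765, 0.2556]
tcp_rot: [-0.0, 0.173, 0.985, -0.0]
ft_force: [0.0, -0.4, -0.9]
grip_width: 0.0469
finger_force: 41.4
clk 7.35 yaw 160.01 pos [0.601  0.2762 0.2557] tilt [ 4.e-04 -5.e-04 -1.e+00] | twist 0.000 slide mm [-1.4  1.2 77.7] q6 end 0.78
```

View pics/w2.png

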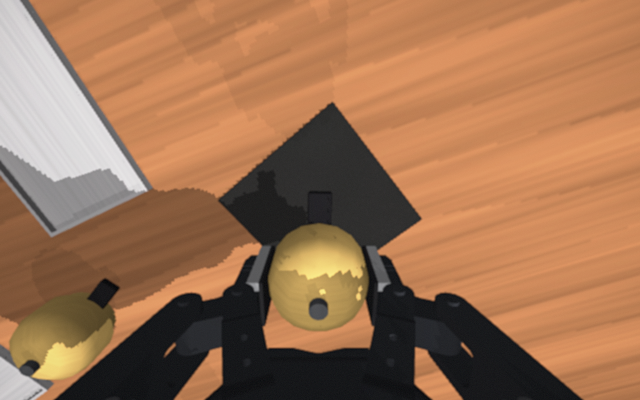

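The bell is held centred at (318,275), with its lever at (319,200) pointing along tool x over the pad. Now I'll lower it.

```bash

python3 -m inch '[{"slide":[-0.001,0.001,0.015],"twist":0,"grip":255},{"slide":[0,0,0.02],"twist":0,"grip":255},{"slide":[0,0,0.02],"twist":0,"grip":255},{"slide":[0,0,0.010],"twist":0,"grip":255},{"slide":[0,0,0.006],"twist":0,"grip":255}]'
python3 -m inch '[{"slide":[0,0,0.003],"twist":0,"grip":255},{"slide":[0,0,0.002],"twist":0,"grip":255},{"slide":[0,0,0.001],"twist":0,"grip":255},{"slide":[0,0,0],"twist":0,"grip":255}]'
python3 -c "
from h import *
c=cam('wrist')
go(.6027,.2768,.177,160)"
```

```text
clock: 7.85
position: [0.6024, 0.2767, 0.1843]
tcp_rot: [-0.0, 0.174, 0.985, -0.0]
ft_force: [-0.1, 0.3, -0.7]
grip_width: 0.0469
finger_force: 41.4
clock: 8.25
position: [0.6029, 0.2773, 0.179]
tcp_rot: [0.0, 0.173, 0.985, 0.0]
ft_force: [-0.2, -0.3, -1.9]
grip_width: 0.0468
finger_force: 41.4
clk 8.30 yaw 160.02 pos [0.6029 0.2773 0.179 ] tilt [-4.e-04  3.e-04 -1.e+00] | twist 0.000 slide mm [-0.  -0.5  2. ] q6 end 0.78
```

```bash

python3 -m inch '[{"slide":[0,0,0.001],"twist":0,"grip":255},{"slide":[0,0,0.001],"twist":0,"grip":255},{"slide":[0,0,0],"twist":0,"grip":255}]'
python3 -m inch '[{"slide":[0,0,0.0006],"twist":0,"grip":255},{"slide":[0,0,0.0004],"twist":0,"grip":255},{"slide":[0,0,0],"twist":0,"grip":255}]'
```

```text
clock: 8.6
position: [0.6028, 0.2773, 0.1767]
tcp_rot: [0.0, 0.173, 0.985, 0.0]
ft_force: [0.3, -0.7, -0.9]
grip_width: 0.0463
finger_force: 41.5
clock: 8.9
position: [0.6027, 0.2773, 0.1767]
tcp_rot: [0.0, 0.173, 0.985, 0.0]
ft_force: [-3.5, -1.3, 11.8]
grip_width: 0.0467
finger_force: 42.5
```

```bash

python3 -m inch '[{"slide":[0,0,0],"twist":0,"grip":120},{"slide":[0,0,0],"twist":0,"grip":80},{"slide":[0,0,0],"twist":0,"grip":0},{"slide":[0,0,0],"twist":0,"grip":0},{"slide":[0,0,0],"twist":0,"grip":0}]'
python3 -m inch '[{"slide":[0,0,-0.01],"twist":0,"grip":0},{"slide":[0,0,-0.025],"twist":0,"grip":0},{"slide":[0,0,-0.04],"twist":0,"grip":0},{"slide":[0,0,-0.04],"twist":0,"grip":0},{"slide":[0,0,-0.02],"twist":0.12,"grip":0}]'
python3 -c "
from h import *
c=cam('wrist');cv2.imwrite('pics/w3.png',c['bgr'])
go(.646,-.128,.31,150)"
```

```text
clock: 9.4
position: [0.6028, 0.2772, 0.1755]
tcp_rot: [-0.0, 0.174, 0.985, -0.0]
ft_force: [-0.4, -0.0, 0.3]
grip_width: 0.0853
finger_force: 0.0
clock: 9.9
position: [0.603, 0.2773, 0.3151]
tcp_rot: [0.002, 0.233, 0.973, 0.001]
ft_force: [0.3, -1.1, 0.3]
grip_width: 0.0854
finger_force: 0.0
clk 9.95 yaw 152.48 pos [0.6033 0.2774 0.3171] tilt [-0.0048  0.0049 -1.    ] | twist 0.043 slide mm [-239.7 -329.8    7.1] q6 end 0.33
```

View pics/w3.png

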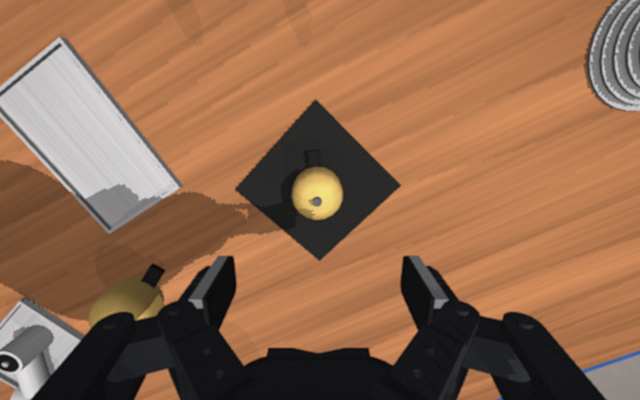

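The bell stands upright in the middle of the pad at (317,193). Next is the stem.

```bash

python3 -m inch '[{"slide":[0,0,0],"twist":0.043,"grip":0},{"slide":[-0.02,-0.0275,0],"twist":0,"grip":0},{"slide":[-0.024,-0.033,0],"twist":0,"grip":0},{"slide":[-0.024,-0.033,0],"twist":0,"grip":0},{"slide":[-0.024,-0.033,0],"twist":0,"grip":0}]' >/dev/null
python3 -m inch '[{"slide":[-0.024,-0.033,0.002],"twist":0,"grip":0},{"slide":[-0.024,-0.033,0.002],"twist":0,"grip":0},{"slide":[-0.024,-0.033,0.002],"twist":0,"grip":0},{"slide":[-0.024,-0.033,0.001],"twist":0,"grip":0},{"slide":[-0.024,-0.033,0],"twist":0,"grip":0}]' >/dev/null
python3 -m inch '[{"slide":[-0.018,-0.025,0],"twist":0,"grip":0},{"slide":[-0.010,-0.0135,0],"twist":0,"grip":0},{"slide":[0,0,0],"twist":0,"grip":0},{"slide":[0,0,0],"twist":0,"grip":0},{"slide":[0,0,0],"twist":0,"grip":0}]' >/dev/null
python3 - <<'E'
from h import *
go(.646,-.128,.31,150)
c=cam('wrist');cv2.imwrite('pics/w4.png',c['bgr'])
H,S,V=[c['hsv'][:,:,i].astype(int) for i in range(3)]
for b in blobs((S<60)&(V>90),3000): print("tray",b.mean(0),rect(c,b,.008))
E
```

```text
clk 11.45 yaw 150.75 pos [ 0.6503 -0.1267  0.3039] tilt [ 1.e-04  2.e-04 -1.e+00] | twist 0.013 slide mm [ 3.1 -3.3 -6.1] q6 end 0.33
tray [605.67785235 228.24161074] [827.6 115.4 130.3  49.7  25.8]
tray [313.74871795 184.55128205] [ 647.3 -128.   128.4  128.4   17. ]
tray [ 45.55206612 136.9768595 ] [ 489.5 -312.7  127.4   84.3  -45.8]
```

View pics/w4.png

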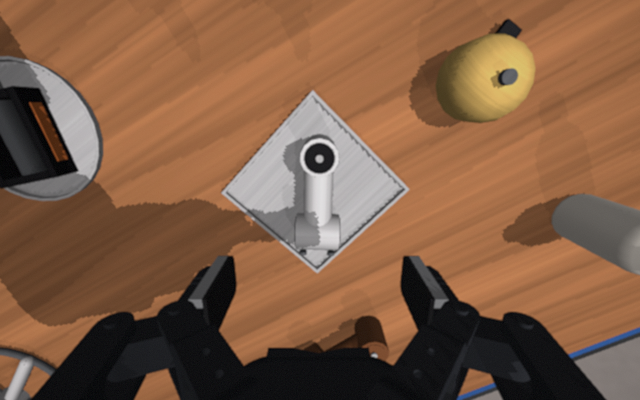

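The hole of the stem's upright clamp is at (319,158), and its lying clamp is at (317,233) in the square tray. I'll find the axis precisely.

```bash
python3 - <<'E'
from h import *
c=cam('wrist');g=cv2.cvtColor(c['bgr'],cv2.COLOR_BGR2GRAY).astype(int)
H,S,V=[c['hsv'][:,:,i].astype(int) for i in range(3)]
m=np.zeros(g.shape,bool);m[140:175,300:340]=1
for b in blobs(m&(V<60),40): print("hole",b.mean(0),pl(c,b.mean(0),.043).round(4))
for v in (182,188,194,200,206,226,232,238): print(v,g[v,286:352:2])
print("proj bar mid axis guess",[ (v,pl(c,(318,v),.023).round(4)[0][:2]) for v in(185,200)])
cv2.imwrite("pics/crop4.png",cv2.resize(c['bgr'][125:265,240:400],None,fx=4,fy=4,interpolation=cv2.INTER_CUBIC))
E
```

```text
hole [319.0125 157.8375] [[ 0.6164 -0.1061  0.043 ]]
182 [183 180 188 189 134 110 109 109 109 100 124 153 173 190 207 215 218 222
 224 220 210 198 182 152 180 179 176 179 183 186 184 183 185]
188 [180 177 177 176 145 108 110 109 109  96 125 154 173 190 207 216 218 222
 224 220 209 197 179 149 179 184 185 185 184 184 181 179 183]
194 [176 174 174 174 148 111 108 108 105  96 125 156 175 191 207 216 218 222
 223 219 208 197 174 151 184 184 183 179 181 182 180 180 182]
200 [176 176 176 172 128 106 107 109 107  96 128 156 176 191 208 214 218 223
 224 219 206 195 170 166 181 180 183 180 178 182 183 181 182]
206 [159 159 167 145 115 108 108 110 108  99 130 157 176 193 208 215 218 223
 223 218 205 193 166 157 176 180 183 183 180 181 184 186 188]
226 [120 120 118 114  89 122 126 127 126 126 125 124 124 125 129 130 171 202
 189 184 184 183 184 182 183 182 177 156 186 187 187 185 182]
232 [116 114 119 122 106 138 141 140 141 140 139 139 139 139 140 138 145 200
 214 216 214 215 213 212 211 212 206 161 185 182 185 180 174]
238 [122 121 124 122  99 134 138 138 138 139 138 139 138 139 137 138 142 197
 214 213 214 215 214 213 215 215 210 157 181 172 158 113  96]
proj bar mid axis guess [(185, array([ 0.6403, -0.1204])), (200, array([ 0.6527, -0.1273]))]
```

View pics/crop4.png

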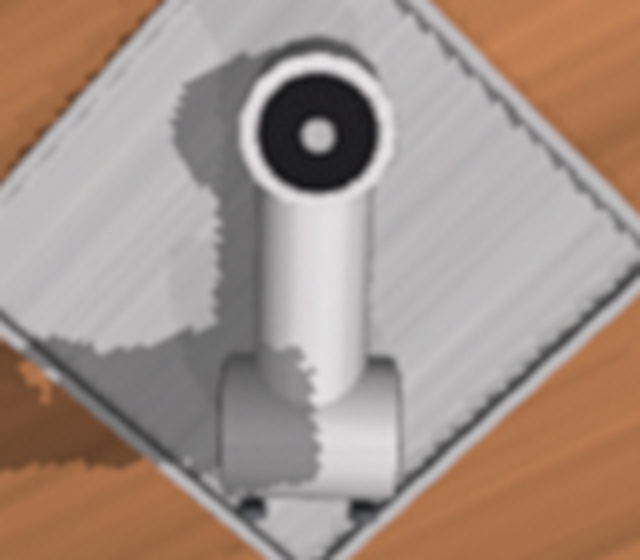

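The crop confirms the silver stem. Its hole is at (319,158), and its bar is centred at u≈318 over rows 175–215.

```bash
python3 - <<'E'
from h import *
c=cam('wrist')
h=pl(c,(319,157.8),.043)[0][:2]; b1=pl(c,(318.5,182),.023)[0][:2]; b2=pl(c,(318,206),.023)[0][:2]; k=pl(c,(318.2,232),.024)[0][:2]
for nm,p in(("b1",b1),("b2",b2),("clamp",k)):
    d=p-h; print(nm,p.round(4),"dist",np.linalg.norm(d).round(4),"yaw",np.degrees(np.arctan2(d[1],d[0])).round(1))
d=(k-h)/np.linalg.norm(k-h); o=h+.037*d; print("origin",o.round(4),"mid",((h+.037*d+k-.036*d)/2).round(4))
go(*o,.178,150.3)
E
```

```text
b1 [ 0.6382 -0.1188] dist 0.0251 yaw -30.0
b2 [ 0.6578 -0.1303] dist 0.0479 yaw -30.2
clamp [ 0.6803 -0.1426] dist 0.0735 yaw -29.7
origin [ 0.6486 -0.1245] mid [ 0.6488 -0.1247]
clk 11.60 yaw 150.75 pos [ 0.6504 -0.1269  0.3039] tilt [-0.e+00  1.e-04 -1.e+00] | twist 0.008 slide mm [  2.8   1.2 125.9] q6 end 0.33
```

```bash

python3 -m inch '[{"slide":[0.003,0.001,0.01],"twist":0.008,"grip":0},{"slide":[0,0,0.025],"twist":0,"grip":0},{"slide":[0,0,0.025],"twist":0,"grip":0},{"slide":[0,0,0.025],"twist":0,"grip":0},{"slide":[0,0,0.02],"twist":0,"grip":0}]' >/dev/null
python3 -m inch '[{"slide":[0,0,0.012],"twist":0,"grip":0},{"slide":[0,0,0.005],"twist":0,"grip":0},{"slide":[0,0,0],"twist":0,"grip":0},{"slide":[0,0,0],"twist":0,"grip":0}]'
python3 -c "
from h import *
go(.6487,-.1246,.182,150.3)"
```

```text
clock: 12.5
position: [0.6486, -0.1257, 0.1825]
tcp_rot: [0.001, 0.257, 0.966, -0.0]
ft_force: [0.6, -0.2, 0.1]
grip_width: 0.0849
finger_force: 0.0
clk 12.50 yaw 150.22 pos [ 0.6486 -0.1257  0.1825] tilt [-1.2e-03  3.0e-04 -1.0e+00] | twist -0.001 slide mm [0.4 1.  0.5] q6 end 0.33
```

```bash

python3 -m inch '[{"slide":[0,0.001,0],"twist":0,"grip":100},{"slide":[0,0,0],"twist":0,"grip":150},{"slide":[0,0,0],"twist":0,"grip":200},{"slide":[0,0,0],"twist":0,"grip":255},{"slide":[0,0,0],"twist":0,"grip":255}]' 50
python3 -m inch '[{"slide":[0,0,0],"twist":0,"grip":255},{"slide":[0,0,0],"twist":0,"grip":255},{"slide":[0,0,0],"twist":0,"grip":255}]'
python3 -c "
from h import *
go(.4661,.1015,.26,184.7)
go(.4661,.1015,.26,4.7)"
```

```text
clock: 13.0
position: [0.6488, -0.1248, 0.1821]
tcp_rot: [0.0, 0.257, 0.966, 0.0]
ft_force: [-1.9, 0.8, 5.9]
grip_width: 0.0242
finger_force: 49.0
clock: 13.3
position: [0.6489, -0.1248, 0.1821]
tcp_rot: [0.0, 0.257, 0.966, 0.0]
ft_force: [-0.6, 1.1, 5.8]
grip_width: 0.0243
finger_force: 49.1
clk 13.30 yaw 150.22 pos [ 0.6489 -0.1248  0.1821] tilt [-5.e-04  2.e-04 -1.e+00] | twist -0.602 slide mm [163.6 240.5 -77.9] q6 end 0.13
clk 13.30 yaw 150.22 pos [ 0.6489 -0.1248  0.1821] tilt [-5.e-04  2.e-04 -1.e+00] | twist 2.540 slide mm [-163.6 -240.5  -77.9] q6 end 3.27
```

```bash

python3 -m inch '[{"slide":[0,0,-0.005],"twist":0,"grip":255},{"slide":[0,0,-0.015],"twist":0,"grip":255},{"slide":[0,0,-0.025],"twist":0,"grip":255},{"slide":[0,0,-0.02],"twist":0,"grip":255},{"slide":[0,0,-0.013],"twist":-0.05,"grip":255}]'
python3 -m inch '[{"slide":[0,0,0],"twist":-0.1,"grip":255},{"slide":[0,0,0],"twist":-0.12,"grip":255},{"slide":[0,0,0],"twist":-0.12,"grip":255},{"slide":[0,0,0],"twist":-0.12,"grip":255},{"slide":[0,0,0],"twist":-0.09,"grip":255}]' >/dev/null
python3 -m inch '[{"slide":[0.008,0.012,0],"twist":0,"grip":255},{"slide":[0.016,0.024,0],"twist":0,"grip":255},{"slide":[0.02,0.029,0],"twist":0,"grip":255},{"slide":[0.02,0.029,0],"twist":0,"grip":255},{"slide":[0.02,0.029,0],"twist":0,"grip":255}]' >/dev/null
python3 -m inch '[{"slide":[0.02,0.029,0],"twist":0,"grip":255},{"slide":[0.02,0.029,0],"twist":0,"grip":255},{"slide":[0.018,0.027,0],"twist":0,"grip":255},{"slide":[0.014,0.020,0],"twist":0,"grip":255},{"slide":[0.007,0.012,0],"twist":0,"grip":255}]' >/dev/null
python3 -m inch '[{"slide":[0,0,0],"twist":0,"grip":255},{"slide":[0,0,0],"twist":0,"grip":255}]'
python3 - <<'E'
from h import *
c=cam('wrist');cv2.imwrite('pics/w5.png',c['bgr'])
H,S,V=[c['hsv'][:,:,i].astype(int) for i in range(3)]
go(.4661,.1015,.1825,184.7)
E
```

```text
clock: 13.8
position: [0.6489, -0.1248, 0.2614]
tcp_rot: [0.001, 0.233, 0.973, -0.0]
ft_force: [0.1, 0.7, -1.9]
grip_width: 0.0241
finger_force: 49.1
clock: 15.5
position: [0.4677, 0.1011, 0.2599]
tcp_rot: [0.0, -0.04, 0.999, -0.0]
ft_force: [0.5, -0.8, -0.7]
grip_width: 0.0249
finger_force: 49.2
clk 15.55 yaw -175.42 pos [0.4678 0.1009 0.2598] tilt [-6.e-04 -3.e-04 -1.e+00] | twist -6.285 slide mm [ 1.7  0.7 77.3] q6 end -6.15
```

View pics/w5.png

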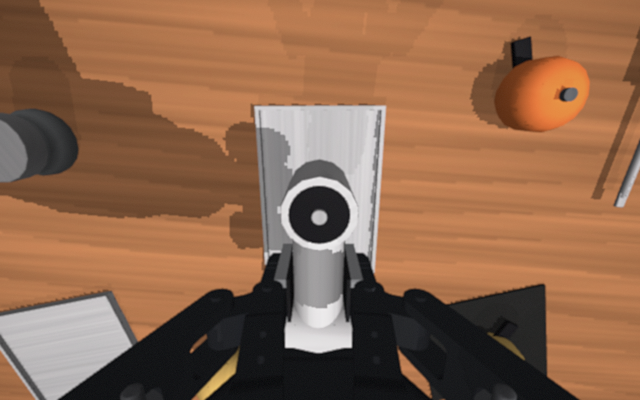

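The stem is held along the tray, with its hole at (319,214). I'll check where it sits in the hand and lower it part way.

```bash
python3 - <<'E'
from h import *
c=cam('wrist');V=c['hsv'][:,:,2].astype(int);m=np.zeros(V.shape,bool);m[170:260,285:355]=1
s,t=pose();r=q(s["tcp_rot"]).as_matrix()
for b in blobs(m&(V<60),300):
    p=pl(c,b.mean(0),s["position"][2]-.1821+.043)[0]; print("hole",b.mean(0),len(b),p,"tool mm",((p-s["position"])@r*1000).round(1),"expect 37,0")
E
python3 -m inch '[{"slide":[0.002,0.001,0.015],"twist":0,"grip":255},{"slide":[0,0,0.02],"twist":0,"grip":255},{"slide":[0,0,0.018],"twist":0,"grip":255},{"slide":[0,0,0.012],"twist":0,"grip":255},{"slide":[0,0,0.005],"twist":0,"grip":255}]'
```

```text
hole [318.94444444 214.39506173] 162 [0.43032203 0.09776849 0.12058705] tool mm [ 37.7   0.  139.1] expect 37,0
clock: 16.1
position: [0.4652, 0.1015, 0.1886]
tcp_rot: [-0.001, -0.04, 0.999, -0.0]
ft_force: [0.3, 0.3, -1.5]
grip_width: 0.0242
finger_force: 49.2
```

```bash

python3 -m inch '[{"slide":[0,0,0.003],"twist":0,"grip":255},{"slide":[0,0,0.001],"twist":0,"grip":255},{"slide":[0,0,0],"twist":0,"grip":255},{"slide":[0,0,0],"twist":0,"grip":255}]'
python3 -m inch '[{"slide":[0,0,0.001],"twist":0,"grip":255},{"slide":[0,0,0],"twist":0,"grip":255},{"slide":[0,0,0],"twist":0,"grip":255}]'
python3 -c "
from h import *
go(.4661,.1015,.1825,-175.3)"
```

```text
clock: 16.5
position: [0.4652, 0.1022, 0.1861]
tcp_rot: [0.0, -0.04, 0.999, -0.0]
ft_force: [-0.3, -0.0, -2.1]
grip_width: 0.0241
finger_force: 49.2
clock: 16.8
position: [0.465, 0.1022, 0.1848]
tcp_rot: [0.0, -0.04, 0.999, -0.0]
ft_force: [-0.1, -0.3, -1.7]
grip_width: 0.0247
finger_force: 49.2
clk 16.80 yaw -175.40 pos [0.465  0.1022 0.1848] tilt [-1.e-04 -0.e+00 -1.e+00] | twist -0.002 slide mm [-1.  -0.8  2.3] q6 end 0.13
```

```bash

python3 -m inch '[{"slide":[-0.0015,-0.0008,0.001],"twist":0,"grip":255},{"slide":[0,0,0.001],"twist":0,"grip":255},{"slide":[0,0,0],"twist":0,"grip":255}]'
python3 -m inch '[{"slide":[0,0,0.0005],"twist":0,"grip":255},{"slide":[0,0,0.0005],"twist":0,"grip":255},{"slide":[0,0,0],"twist":0,"grip":255}]'
```

```text
clock: 17.1
position: [0.4666, 0.1015, 0.1825]
tcp_rot: [-0.0, -0.04, 0.999, 0.0]
ft_force: [-0.2, -0.4, -1.3]
grip_width: 0.0243
finger_force: 49.2
clock: 17.4
position: [0.4665, 0.1015, 0.1821]
tcp_rot: [0.0, -0.04, 0.999, -0.0]
ft_force: [-2.5, -0.6, 8.1]
grip_width: 0.0248
finger_force: 50.3
```

```bash

python3 -m inch '[{"slide":[0,0,0],"twist":0,"grip":180},{"slide":[0,0,0],"twist":0,"grip":120},{"slide":[0,0,0],"twist":0,"grip":0},{"slide":[0,0,0],"twist":0,"grip":0},{"slide":[0,0,0],"twist":0,"grip":0}]' >/dev/null
python3 -m inch '[{"slide":[0,0,-0.01],"twist":0,"grip":0},{"slide":[0,0,-0.025],"twist":0,"grip":0},{"slide":[0,0,-0.04],"twist":0,"grip":0},{"slide":[0,0,-0.035],"twist":0,"grip":0},{"slide":[0,0,-0.02],"twist":0,"grip":0}]'
python3 - <<'E'
from h import *
c=cam('wrist');cv2.imwrite('pics/w6.png',c['bgr'])
H,S,V=[c['hsv'][:,:,i].astype(int) for i in range(3)];m=np.zeros(V.shape,bool);m[100:220,285:355]=1
for b in blobs(m&(V<60),60): print("hole",b.mean(0),len(b),pl(c,b.mean(0),.043).round(4))
for b in blobs((S<60)&(V>90),5000): print("tray",b.mean(0),rect(c,b,.008))
a=np.radians(4.7);print("expected hole",.4661-.037*np.cos(a),.1015-.037*np.sin(a))
go(.4726,-.3283,.31,167)
E
```

```text
clock: 18.4
position: [0.4667, 0.1016, 0.315]
tcp_rot: [0.002, -0.04, 0.999, 0.0]
ft_force: [1.0, 0.7, -1.6]
grip_width: 0.0858
finger_force: 0.0
hole [318.34666667 157.12      ] 75 [[0.4293 0.0984 0.043 ]]
tray [ 87.81924883 303.2629108 ] [ 628.9 -132.2  129.5   93.1  -73.1]
tray [318.83198381 179.05465587] [466.  101.8 154.9  96.6   4.6]
expected hole 0.42922441668773265 0.09846827518068849
clk 18.45 yaw -175.40 pos [0.4672 0.1016 0.317 ] tilt [-5.8e-03 -2.0e-04 -1.0e+00] | twist -5.976 slide mm [-102.  -417.6    7. ] q6 end -6.66
```

View pics/w6.png

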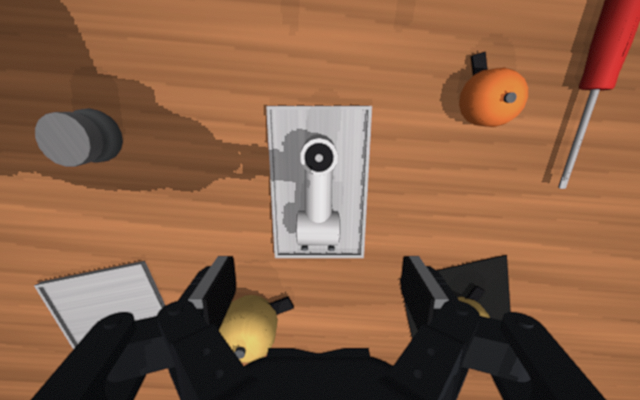

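The stem lies in the middle of the oblong tray, with its hole at (318,157) where expected. Next is the pedal.

```bash

python3 -m inch '[{"slide":[0,0,0],"twist":0.1,"grip":0},{"slide":[0,0,0],"twist":0.12,"grip":0},{"slide":[0,0,0],"twist":0.087,"grip":0},{"slide":[-0.005,-0.02,0],"twist":0,"grip":0},{"slide":[-0.009,-0.037,0],"twist":0,"grip":0}]' >/dev/null
python3 -m inch '[{"slide":[-0.009,-0.037,0.001],"twist":0,"grip":0},{"slide":[-0.009,-0.037,0.001],"twist":0,"grip":0},{"slide":[-0.009,-0.037,0.001],"twist":0,"grip":0},{"slide":[-0.009,-0.037,0.001],"twist":0,"grip":0},{"slide":[-0.009,-0.037,0.001],"twist":0,"grip":0}]' >/dev/null
python3 -m inch '[{"slide":[-0.009,-0.037,0.001],"twist":0,"grip":0},{"slide":[-0.009,-0.037,0.001],"twist":0,"grip":0},{"slide":[-0.009,-0.037,0],"twist":0,"grip":0},{"slide":[-0.009,-0.037,0],"twist":0,"grip":0},{"slide":[-0.007,-0.028,0],"twist":0,"grip":0}]' >/dev/null
python3 -m inch '[{"slide":[0,0,0],"twist":0,"grip":0},{"slide":[0,0,0],"twist":0,"grip":0},{"slide":[0,0,0],"twist":0,"grip":0}]' >/dev/null
python3 - <<'E'
from h import *
c=cam('wrist')
H,S,V=[c['hsv'][:,:,i].astype(int) for i in range(3)]
go(.4726,-.3283,.31,167)
print(proj(c,[.4726,-.3283,.01]))
for b in blobs((S<60)&(V>85),3000):
    p=pl(c,b,.008)[:,:2].astype(np.float32);p=p*1000
    print("tray",b.mean(0),rect(c,b,.008),cv2.minEnclosingCircle(p), cv2.fitEllipse(p))
cv2.imwrite("pics/crop7.png",cv2.resize(c['bgr'][80:290,210:430],None,fx=3.6,fy=3.6,interpolation=cv2.INTER_CUBIC)[:600])
E
```

```text
clk 20.30 yaw 167.06 pos [ 0.4719 -0.3278  0.3049] tilt [ 1.e-04  2.e-04 -1.e+00] | twist 0.001 slide mm [-0.8 -0.4 -5.1] q6 end -0.38
[[317.59419594 193.85028346]]
tray [553.7611465 289.6433121] [ 646.5 -128.7  129.5  129.2   17.2] ((646.5621337890625, -128.72769165039062), 90.33399963378906) ((631.2872314453125, -121.89254760742188), (113.70423889160156, 157.35516357421875), 138.86959838867188)
tray [317.03571429 189.15934066] [ 473.3 -328.5  126.5  126.1  -16.9] ((473.1346130371094, -328.9309997558594), 63.76667404174805) ((473.00067138671875, -328.8791809082031), (126.04903411865234, 126.35468292236328), 119.37684631347656)
```

View pics/crop7.png

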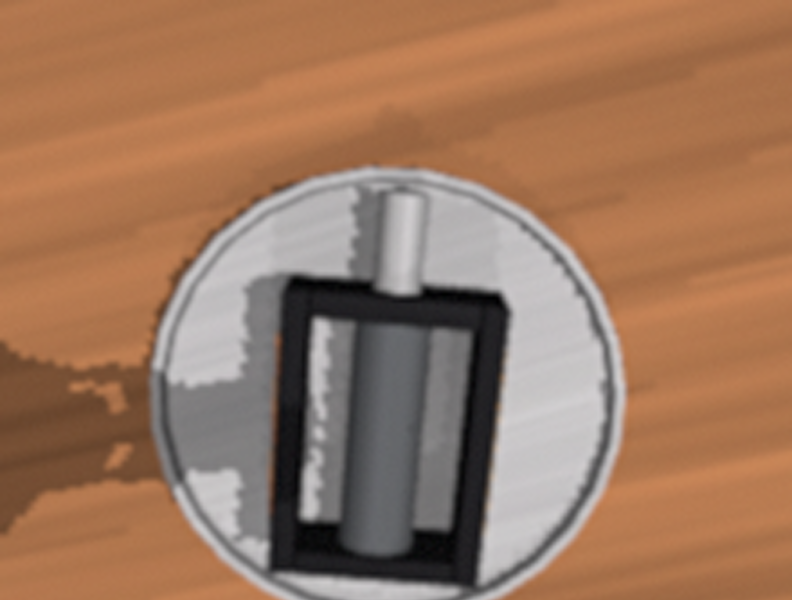

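The crop shows the pedal in the round tray, with its axle at crop (402,240), i.e. full-image (322,147). It's turned about 4° relative to the tool. Next I'll measure the cage outline.

```bash
python3 - <<'E'
from h import *
c=cam('wrist')
H,S,V=[c['hsv'][:,:,i].astype(int) for i in range(3)]
m=np.zeros(V.shape,bool);m[140:250,270:365]=1
g=cv2.morphologyEx((m&(V<75)).astype(np.uint8),cv2.MORPH_OPEN,np.ones((2,2)))
for b in blobs(g,800):
    r4=cv2.boxPoints(cv2.minAreaRect(b)); hull=cv2.approxPolyDP(cv2.convexHull(b.astype(np.int32)),4,True)[:,0]
    print("cage",rect(c,b,.027),"hull px",hull.tolist()); print(pl(c,hull,.027).round(4)[:,:2].tolist())
a=m.copy();a[155:]=0;m[:]=0;m[131:158,305:340]=1
for v in(136,142,148,154): print(v,V[v,306:338].tolist())
for v in(180,195,210,225): print(v,V[v,280:352:2].tolist())
E
```

```text
cage [ 475.4 -329.4   79.3   54.4  -17.8] hull px [[291, 158], [350, 164], [342, 244], [286, 239]]
[[0.4312, -0.3421], [0.4476, -0.2936], [0.5214, -0.3156], [0.5044, -0.3661]]
136 [179, 168, 152, 133, 114, 110, 113, 114, 106, 98, 108, 133, 157, 174, 183, 191, 199, 208, 204, 194, 178, 161, 148, 160, 177, 183, 183, 184, 183, 183, 183, 184]
142 [184, 179, 152, 117, 111, 113, 113, 111, 101, 99, 121, 146, 166, 178, 185, 194, 202, 207, 199, 184, 167, 153, 161, 177, 181, 180, 180, 180, 180, 179, 180, 180]
148 [177, 152, 121, 111, 111, 111, 113, 109, 101, 107, 133, 157, 173, 183, 189, 199, 205, 202, 191, 166, 147, 149, 166, 181, 181, 182, 181, 182, 181, 182, 183, 184]
154 [155, 122, 113, 114, 116, 115, 112, 103, 98, 116, 139, 157, 173, 185, 193, 202, 202, 191, 176, 159, 148, 162, 180, 183, 182, 181, 181, 181, 181, 181, 180, 181]
180 [127, 126, 120, 104, 39, 36, 36, 25, 150, 195, 187, 130, 124, 113, 58, 70, 81, 94, 104, 108, 106, 107, 103, 89, 86, 123, 123, 117, 114, 113, 50, 19, 36, 36, 37, 159]
195 [124, 123, 116, 90, 23, 23, 22, 46, 125, 165, 153, 127, 117, 84, 60, 77, 88, 101, 107, 107, 107, 104, 94, 79, 117, 128, 126, 116, 116, 72, 13, 34, 36, 33, 159, 204]
210 [129, 126, 126, 47, 21, 26, 11, 123, 184, 145, 115, 119, 109, 58, 73, 84, 97, 106, 108, 105, 107, 98, 82, 101, 120, 119, 119, 121, 90, 11, 35, 36, 31, 141, 199, 197]
225 [131, 133, 100, 30, 32, 33, 19, 30, 41, 32, 35, 38, 45, 67, 80, 92, 102, 108, 106, 105, 100, 87, 82, 114, 116, 118, 118, 93, 17, 35, 33, 30, 126, 198, 200, 201]
```

```bash
python3 - <<'E'
from h import *
c=cam('wrist')
L=lambda u,v,z: pl(c,(u,v),z)[0][:2]
a1,a2,a3=L(322.3,136,.016),L(321,154,.016),L(315.3,215,.016)
for p,r in((a1,a3),(a2,a3)):
    d=p-r;print("axis yaw",np.degrees(np.arctan2(d[1],d[0])).round(1))
k1,k2=L(317,195,.027),L(315.7,210,.027);print("cage mid",k1,k2)
e=np.array([np.cos(np.radians(162.3)),np.sin(np.radians(162.3))])
far=L(314,243,.027); end=L(322.2,133.3,.017)
print("from far",(far+.038*e).round(4),"from axle end",(end-.062*e).round(4))
n=np.array([-e[1],e[0]])
for nm,p in dict(a1=a1,a2=a2,a3=a3,k1=k1,k2=k2,far=far,end=end).items(): print(nm,p.round(4),"along",(p@e*1000).round(1),"lat",(p@n*1000).round(1))
E
```

```text
axis yaw 162.2
axis yaw 161.9
cage mid [ 0.46867882 -0.32779973] [ 0.48236451 -0.33216977]
from far [ 0.4783 -0.3297] from axle end [ 0.4769 -0.3303]
a1 [ 0.4202 -0.3119] along -495.1 lat 169.4
a2 [ 0.4354 -0.3165] along -511.0 lat 169.1
a3 [ 0.4911 -0.3347] along -569.6 lat 169.5
k1 [ 0.4687 -0.3278] along -546.2 lat 169.8
k2 [ 0.4824 -0.3322] along -560.5 lat 169.8
far [ 0.5145 -0.3413] along -593.9 lat 168.7
end [ 0.4178 -0.3115] along -492.8 lat 169.7
```

```bash
python3 -c "
from h import *
go(.4776,-.3303,.179,162.1)"
```

```text
clk 20.40 yaw 167.06 pos [ 0.472  -0.3278  0.305 ] tilt [-1.e-04 -0.e+00 -1.e+00] | twist 0.087 slide mm [ -6.1  -0.6 126. ] q6 end -0.29
```

```bash

python3 -m inch '[{"slide":[0,0,0],"twist":0.087,"grip":0},{"slide":[-0.006,-0.0006,0.02],"twist":0,"grip":0},{"slide":[0,0,0.025],"twist":0,"grip":0},{"slide":[0,0,0.025],"twist":0,"grip":0},{"slide":[0,0,0.025],"twist":0,"grip":0}]' >/dev/null
python3 -m inch '[{"slide":[0,0,0.016],"twist":0,"grip":0},{"slide":[0,0,0.01],"twist":0,"grip":0},{"slide":[0,0,0.005],"twist":0,"grip":0},{"slide":[0,0,0],"twist":0,"grip":0},{"slide":[0,0,0],"twist":0,"grip":0}]'
python3 -c "
from h import *
go(.4776,-.3303,.179,162.1)"
```

```text
clock: 21.4
position: [0.4777, -0.3312, 0.1794]
tcp_rot: [0.0, 0.156, 0.988, -0.0]
ft_force: [0.3, 0.0, 0.1]
grip_width: 0.0855
finger_force: 0.0
clk 21.40 yaw 162.03 pos [ 0.4777 -0.3312  0.1794] tilt [-9.e-04 -4.e-04 -1.e+00] | twist -0.001 slide mm [0.4 0.8 0.4] q6 end -0.29
```

```bash

python3 -m inch '[{"slide":[0,0.001,0],"twist":0,"grip":60},{"slide":[0,0,0],"twist":0,"grip":100},{"slide":[0,0,0],"twist":0,"grip":150},{"slide":[0,0,0],"twist":0,"grip":255},{"slide":[0,0,0],"twist":0,"grip":255}]' 50
python3 -m inch '[{"slide":[0,0,0],"twist":0,"grip":255},{"slide":[0,0,0],"twist":0,"grip":255},{"slide":[0,0,0],"twist":0,"grip":255}]'
python3 -c "
from h import *
go(.6470,-.1283,.26,152)"
```

```text
clock: 21.9
position: [0.4779, -0.3302, 0.1795]
tcp_rot: [0.0, 0.156, 0.988, -0.0]
ft_force: [-1.0, 1.3, 7.7]
grip_width: 0.0552
finger_force: 53.3
clock: 22.2
position: [0.4779, -0.3302, 0.1794]
tcp_rot: [0.0, 0.156, 0.988, -0.0]
ft_force: [-1.2, 2.7, 8.1]
grip_width: 0.0547
finger_force: 53.3
clk 22.20 yaw 162.03 pos [ 0.4779 -0.3302  0.1794] tilt [-9.e-04 -3.e-04 -1.e+00] | twist 0.175 slide mm [-54.5 257.6 -80.6] q6 end 0.29
```

```bash

python3 -m inch '[{"slide":[0,0,-0.005],"twist":0,"grip":255},{"slide":[0,0,-0.015],"twist":0,"grip":255},{"slide":[0,0,-0.025],"twist":0,"grip":255},{"slide":[0,0,-0.022],"twist":0,"grip":255},{"slide":[0,0,-0.013],"twist":0.05,"grip":255}]'
python3 -m inch '[{"slide":[0,0,0],"twist":0.075,"grip":255},{"slide":[0,0,0],"twist":0.05,"grip":255},{"slide":[-0.0025,0.012,0],"twist":0,"grip":255},{"slide":[-0.005,0.024,0],"twist":0,"grip":255},{"slide":[-0.0065,0.031,0],"twist":0,"grip":255}]' >/dev/null
python3 -m inch '[{"slide":[-0.0065,0.031,0],"twist":0,"grip":255},{"slide":[-0.0065,0.031,0],"twist":0,"grip":255},{"slide":[-0.0065,0.031,0],"twist":0,"grip":255},{"slide":[-0.0065,0.031,0],"twist":0,"grip":255},{"slide":[-0.0065,0.031,0],"twist":0,"grip":255}]' >/dev/null
python3 -m inch '[{"slide":[-0.005,0.022,0],"twist":0,"grip":255},{"slide":[-0.003,0.014,0],"twist":0,"grip":255},{"slide":[0,0,0],"twist":0,"grip":255},{"slide":[0,0,0],"twist":0,"grip":255},{"slide":[0,0,0],"twist":0,"grip":255}]'
python3 - <<'E'
from h import *
c=cam('wrist');cv2.imwrite('pics/w8.png',c['bgr'])
go(.6470,-.1283,.1798,152)
E
```

```text
clock: 22.7
position: [0.4779, -0.3303, 0.2606]
tcp_rot: [0.001, 0.181, 0.983, -0.0]
ft_force: [0.2, 0.1, -2.2]
grip_width: 0.0545
finger_force: 53.6
clock: 24.2
position: [0.6466, -0.1286, 0.2587]
tcp_rot: [-0.0, 0.242, 0.97, -0.0]
ft_force: [0.6, -0.4, -2.6]
grip_width: 0.0549
finger_force: 53.6
clk 24.25 yaw 151.95 pos [ 0.6466 -0.1287  0.2588] tilt [ 1.e-04 -1.e-04 -1.e+00] | twist -0.001 slide mm [-0.2  0.6 79. ] q6 end 0.29
```

View pics/w8.png

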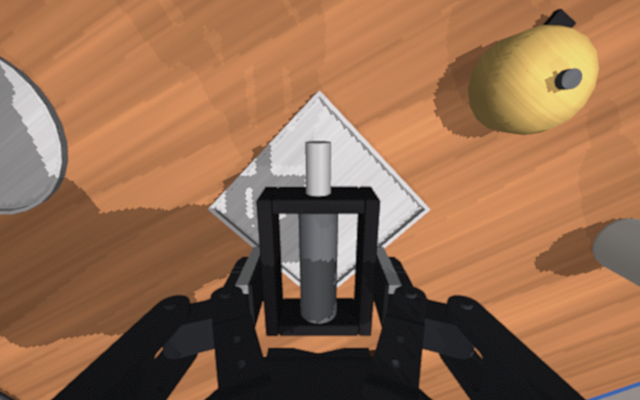

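The pedal is held level and straight, with its axle end at (318,142), over the square tray. I'll check the offset and lower it part way.

```bash
python3 - <<'E'
from h import *
c=cam('wrist');s,t=pose();r=q(s["tcp_rot"]).as_matrix();z=s["position"][2]-.1794
for nm,uv,h,e in(("axle end",(318,142),.017,"62,0"),("near edge bottom",(318,187),.006,"38,0"),("far edge",(318,334),.027,"-38,0")):
    print(nm,((pl(c,uv,z+h)[0]-s["position"])@r*1000).round(1),e)
E
python3 -m inch '[{"slide":[0,0.001,0.015],"twist":0,"grip":255},{"slide":[0,0,0.022],"twist":0,"grip":255},{"slide":[0,0,0.02],"twist":0,"grip":255},{"slide":[0,0,0.012],"twist":0,"grip":255},{"slide":[0,0,0.004],"twist":0,"grip":255}]' >/dev/null
python3 -m inch '[{"slide":[0,0,0.002],"twist":0,"grip":255},{"slide":[0,0,0],"twist":0,"grip":255},{"slide":[0,0,0],"twist":0,"grip":255}]'
python3 -c "
from h import *
go(.6470,-.1283,.1795,152)"
```

```text
axle end [ 63.6   0.4 162.4] 62,0
near edge bottom [ 39.6   0.4 173.4] 38,0
far edge [-34.2   0.5 152.4] -38,0
clock: 25.1
position: [0.6478, -0.1272, 0.1845]
tcp_rot: [0.001, 0.242, 0.97, -0.0]
ft_force: [0.4, -0.6, -1.1]
grip_width: 0.0548
finger_force: 53.6
clk 25.10 yaw 151.99 pos [ 0.6478 -0.1272  0.1845] tilt [-1.2e-03  2.0e-04 -1.0e+00] | twist -0.000 slide mm [ 0.2 -1.3  5. ] q6 end 0.29
```

```bash

python3 -m inch '[{"slide":[-0.0013,-0.0013,0.0015],"twist":0,"grip":255},{"slide":[0,0,0.001],"twist":0,"grip":255},{"slide":[0,0,0],"twist":0,"grip":255},{"slide":[0,0,0],"twist":0,"grip":255}]'
python3 -m inch '[{"slide":[0,0,0.001],"twist":0,"grip":255},{"slide":[0,0,0.001],"twist":0,"grip":255},{"slide":[0,0,0],"twist":0,"grip":255}]'
python3 -c "
from h import *
go(.6470,-.1283,.1795,152)"
```

```text
clock: 25.5
position: [0.6481, -0.1289, 0.1812]
tcp_rot: [-0.0, 0.242, 0.97, 0.0]
ft_force: [0.2, 0.3, -2.8]
grip_width: 0.0553
finger_force: 53.6
clock: 25.8
position: [0.6481, -0.1288, 0.1795]
tcp_rot: [0.0, 0.242, 0.97, -0.0]
ft_force: [-1.7, 0.6, 4.4]
grip_width: 0.0549
finger_force: 54.2
clk 25.80 yaw 152.00 pos [ 0.6481 -0.1288  0.1795] tilt [-3.e-04  0.e+00 -1.e+00] | twist -0.000 slide mm [ 1.2 -0.  -0. ] q6 end 0.29
```

```bash

python3 -m inch '[{"slide":[0,0,0],"twist":0,"grip":85},{"slide":[0,0,0],"twist":0,"grip":50},{"slide":[0,0,0],"twist":0,"grip":0},{"slide":[0,0,0],"twist":0,"grip":0},{"slide":[0,0,0],"twist":0,"grip":0}]' >/dev/null
python3 -m inch '[{"slide":[0,0,-0.01],"twist":0,"grip":0},{"slide":[0,0,-0.025],"twist":0,"grip":0},{"slide":[0,0,-0.04],"twist":0,"grip":0},{"slide":[0,0,-0.035],"twist":0,"grip":0},{"slide":[0,0,-0.02],"twist":0,"grip":0}]'
python3 - <<'E'
from h import *
c=cam('wrist');cv2.imwrite('pics/w9.png',c['bgr'])
H,S,V=[c['hsv'][:,:,i].astype(int) for i in range(3)]
p=proj(c,[.647,-.1283,.02])[0].astype(int);m=np.zeros(V.shape,bool);m[p[1]-55:p[1]+60,p[0]-50:p[0]+50]=1
for b in blobs(m&(V<75),500): print("cage",b.mean(0),rect(c,b,.027))
for b in blobs((S<60)&(V>85),5000): print("tray",b.mean(0),rect(c,b,.008))
go(.6028,.2773,.31,160)
E
```

```text
clock: 26.8
position: [0.6482, -0.1289, 0.3131]
tcp_rot: [0.002, 0.242, 0.97, -0.0]
ft_force: [1.5, 0.0, -0.4]
grip_width: 0.0859
finger_force: 0.0
cage [317.48529412 188.83823529] [ 645.  -127.    76.8   54.5  -27.9]
tray [317.40263158 181.66842105] [ 647.2 -127.9  128.5  128.2   16.9]
tray [ 41.         128.58854167] [ 485.5 -317.4  127.4   96.9  -47.3]
clk 26.85 yaw 152.00 pos [ 0.6485 -0.129   0.3153] tilt [-0.0063  0.0011 -1.    ] | twist -0.140 slide mm [181.9 366.1   5.3] q6 end 0.78
```

```bash

python3 -m inch '[{"slide":[0,0,0],"twist":-0.07,"grip":0},{"slide":[0,0,0],"twist":-0.07,"grip":0},{"slide":[0.008,0.016,0],"twist":0,"grip":0},{"slide":[0.016,0.033,0],"twist":0,"grip":0},{"slide":[0.016,0.033,0],"twist":0,"grip":0}]' >/dev/null
python3 -m inch '[{"slide":[0.016,0.033,0],"twist":0,"grip":0},{"slide":[0.016,0.033,0],"twist":0,"grip":0},{"slide":[0.016,0.033,0],"twist":0,"grip":0},{"slide":[0.016,0.033,0],"twist":0,"grip":0},{"slide":[0.016,0.033,0],"twist":0,"grip":0}]' >/dev/null
python3 -m inch '[{"slide":[0.016,0.033,0],"twist":0,"grip":0},{"slide":[0.016,0.033,0],"twist":0,"grip":0},{"slide":[0.016,0.033,0],"twist":0,"grip":0},{"slide":[0.014,0.02,0.005],"twist":0,"grip":0},{"slide":[0,0,0],"twist":0,"grip":0}]' >/dev/null
python3 -m inch '[{"slide":[0,0,0],"twist":0,"grip":0},{"slide":[0,0,0],"twist":0,"grip":0}]'
python3 - <<'E'
from h import *
c=cam("wrist");H,S,V=[c["hsv"][:,:,i].astype(int) for i in range(3)]
guess=proj(c,[.6028,.2773,.03])[0]
for b in blobs((H>17)&(H<34)&(S>90)&(V>90),300):
    if np.linalg.norm(b.mean(0)-guess)>60: continue
    hull=cv2.convexHull(b.astype(np.int32)); m=np.zeros(V.shape,np.uint8); cv2.drawContours(m,[hull],0,1,-1)
    for k in blobs((cv2.erode(m,np.ones((9,9)))>0)&((S<100)|(V<100)),8): print("knob",k.mean(0),len(k),pl(c,k.mean(0),.048).round(4))
    (u,v),r=cv2.minEnclosingCircle(b); print("dome",(u,v),pl(c,(u,v),.029).round(4))
go(.6028,.2773,.1775,160)
E
```

```text
clock: 28.55
position: [0.6021, 0.2768, 0.3045]
tcp_rot: [0.0, 0.174, 0.985, -0.0]
ft_force: [0.1, -0.4, 0.1]
grip_width: 0.0854
finger_force: 0.0
knob [318.84 206.88] 25 [[0.603  0.2775 0.048 ]]
dome (319.5, 198.10377502441406) [[0.6017 0.2787 0.029 ]]
clk 28.60 yaw 159.94 pos [0.6022 0.2766 0.3045] tilt [-3.e-04  1.e-04 -1.e+00] | twist -0.001 slide mm [ -0.3   0.9 127. ] q6 end 0.78
```

```bash

python3 -m inch '[{"slide":[0,0.001,0.01],"twist":0,"grip":0},{"slide":[0,0,0.025],"twist":0,"grip":0},{"slide":[0,0,0.03],"twist":0,"grip":0},{"slide":[0,0,0.025],"twist":0,"grip":0},{"slide":[0,0,0.02],"twist":0,"grip":0}]' >/dev/null
python3 -m inch '[{"slide":[0,0,0.01],"twist":0,"grip":0},{"slide":[0,0,0.006],"twist":0,"grip":0},{"slide":[0,0,0],"twist":0,"grip":0},{"slide":[0,0,0],"twist":0,"grip":0}]'
python3 -m inch '[{"slide":[0,0,0],"twist":0,"grip":80},{"slide":[0,0,0],"twist":0,"grip":120},{"slide":[0,0,0],"twist":0,"grip":255},{"slide":[0,0,0],"twist":0,"grip":255},{"slide":[0,0,0],"twist":0,"grip":255}]' 40
python3 -m inch '[{"slide":[0,0,0],"twist":0,"grip":255},{"slide":[0,0,0],"twist":0,"grip":255},{"slide":[0,0,0],"twist":0,"grip":255}]'
python3 -c "
from h import *
go(.4731,-.3287,.28)"
```

```text
clock: 29.5
position: [0.6028, 0.2782, 0.179]
tcp_rot: [0.0, 0.174, 0.985, 0.0]
ft_force: [-0.7, -0.2, -0.2]
grip_width: 0.0853
finger_force: 0.0
clock: 30.0
position: [0.6025, 0.2783, 0.179]
tcp_rot: [0.0, 0.174, 0.985, 0.0]
ft_force: [-0.7, -0.9, 7.4]
grip_width: 0.047
finger_force: 40.4
clock: 30.3
position: [0.6026, 0.2783, 0.179]
tcp_rot: [0.0, 0.174, 0.985, 0.0]
ft_force: [-2.0, -0.3, 6.7]
grip_width: 0.0465
finger_force: 40.4
clk 30.30 yaw 160.02 pos [0.6026 0.2783 0.179 ] tilt [-8.e-04  6.e-04 -1.e+00] | twist -0.000 slide mm [ -85.8 -614.7 -101. ] q6 end -0.26
```

```bash

python3 -m inch '[{"slide":[0,0,-0.005],"twist":0,"grip":255},{"slide":[0,0,-0.015],"twist":0,"grip":255},{"slide":[0,0,-0.028],"twist":0,"grip":255},{"slide":[0,0,-0.03],"twist":0,"grip":255},{"slide":[-0.001,-0.007,-0.022],"twist":0,"grip":255}]'
python3 -m inch '[{"slide":[-0.002,-0.015,0],"twist":0,"grip":255},{"slide":[-0.0035,-0.025,0],"twist":0,"grip":255},{"slide":[-0.005,-0.036,0],"twist":0,"grip":255},{"slide":[-0.005,-0.036,0],"twist":0,"grip":255},{"slide":[-0.005,-0.036,0],"twist":0,"grip":255}]' >/dev/null
python3 -m inch '[{"slide":[-0.005,-0.036,0],"twist":0,"grip":255},{"slide":[-0.005,-0.036,0],"twist":0,"grip":255},{"slide":[-0.005,-0.036,0],"twist":0,"grip":255},{"slide":[-0.005,-0.036,0],"twist":0,"grip":255},{"slide":[-0.005,-0.036,0],"twist":0,"grip":255}]' >/dev/null
python3 -m inch '[{"slide":[-0.005,-0.036,0],"twist":0,"grip":255},{"slide":[-0.005,-0.036,0],"twist":0,"grip":255},{"slide":[-0.005,-0.036,0],"twist":0,"grip":255},{"slide":[-0.005,-0.036,0],"twist":0,"grip":255},{"slide":[-0.005,-0.036,0],"twist":0,"grip":255}]' >/dev/null
python3 -m inch '[{"slide":[-0.005,-0.030,0],"twist":0,"grip":255},{"slide":[-0.004,-0.020,0],"twist":0,"grip":255},{"slide":[-0.002,-0.010,0],"twist":0,"grip":255},{"slide":[0,0,0],"twist":0,"grip":255},{"slide":[0,0,0],"twist":0,"grip":255}]'
python3 - <<'E'
from h import *
go(.4731,-.3287,.179,160)
c=cam('wrist');H,S,V=[c["hsv"][:,:,i].astype(int) for i in range(3)];s,t=pose();r=q(s["tcp_rot"]).as_matrix();z=s["position"][2]-.179
y=(H>17)&(H<34)&(S>90)&(V>90);y[:210]=0;y[:,:260]=0;y[:,380:]=0
for b in blobs(y,1000):
    m=np.zeros(V.shape,np.uint8); cv2.drawContours(m,[cv2.convexHull(b.astype(np.int32))],0,1,-1)
    for k in blobs((cv2.erode(m,np.ones((9,9)))>0)&((S<100)|(V<100)),60): print("knob",k.mean(0),len(k),"tool mm",((pl(c,k.mean(0),z+.048)[0]-s["position"])@r*1000).round(1))
cv2.imwrite('pics/w10.png',c['bgr'])
E
```

```text
clock: 30.8
position: [0.601, 0.2718, 0.2802]
tcp_rot: [0.001, 0.173, 0.985, 0.0]
ft_force: [1.6, 1.1, -1.3]
grip_width: 0.0468
finger_force: 41.4
clock: 32.8
position: [0.4833, -0.2896, 0.2778]
tcp_rot: [-0.0, 0.173, 0.985, 0.0]
ft_force: [-0.4, -0.3, -1.9]
grip_width: 0.0466
finger_force: 41.4
clk 32.80 yaw 160.02 pos [ 0.4833 -0.2896  0.2778] tilt [ 8.e-04  5.e-04 -1.e+00] | twist 0.000 slide mm [ -3.8 -40.2  98.8] q6 end -0.26
knob [318.16949153 306.15254237] 59 tool mm [  0.2  -0.  131. ]
```

Bell is centred in the grip. 40 mm remain before the descent.

```bash

python3 -m inch '[{"slide":[-0.001,-0.012,0],"twist":0,"grip":255},{"slide":[-0.002,-0.017,0],"twist":0,"grip":255},{"slide":[-0.001,-0.011,0],"twist":0,"grip":255},{"slide":[0,0,0.015],"twist":0,"grip":255},{"slide":[0,0,0.022],"twist":0,"grip":255}]' >/dev/null
python3 -m inch '[{"slide":[0,0,0.025],"twist":0,"grip":255},{"slide":[0,0,0.018],"twist":0,"grip":255},{"slide":[0,0,0.01],"twist":0,"grip":255},{"slide":[0,0,0],"twist":0,"grip":255},{"slide":[0,0,0],"twist":0,"grip":255}]'
python3 -c "
from h import *
go(.4731,-.3287,.179,160)"
```

```text
clock: 33.85
position: [0.4737, -0.3298, 0.1888]
tcp_rot: [0.0, 0.174, 0.985, -0.0]
ft_force: [0.2, -0.5, -1.4]
grip_width: 0.0468
finger_force: 41.4
clk 33.85 yaw 160.00 pos [ 0.4737 -0.3298  0.1888] tilt [-6.e-04 -2.e-04 -1.e+00] | twist -0.000 slide mm [0.9 0.8 9.8] q6 end -0.26
```

```bash

python3 -m inch '[{"slide":[0.001,0.001,0.004],"twist":0,"grip":255},{"slide":[0,0,0.003],"twist":0,"grip":255},{"slide":[0,0,0.001],"twist":0,"grip":255},{"slide":[0,0,0],"twist":0,"grip":255},{"slide":[0,0,0],"twist":0,"grip":255}]'
python3 -m inch '[{"slide":[0,0,0.001],"twist":0,"grip":255},{"slide":[0,0,0.001],"twist":0,"grip":255},{"slide":[0,0,0],"twist":0,"grip":255}]'
```

```text
clock: 34.35
position: [0.473, -0.328, 0.1803]
tcp_rot: [0.0, 0.173, 0.985, -0.0]
ft_force: [0.3, 0.1, -1.8]
grip_width: 0.0467
finger_force: 41.4
clock: 34.65
position: [0.473, -0.328, 0.179]
tcp_rot: [0.0, 0.174, 0.985, -0.0]
ft_force: [-3.3, 2.8, 11.8]
grip_width: 0.0467
finger_force: 42.5
```

```bash

python3 -m inch '[{"slide":[0,0,0],"twist":0,"grip":110},{"slide":[0,0,0],"twist":0,"grip":80},{"slide":[0,0,0],"twist":0,"grip":0},{"slide":[0,0,0],"twist":0,"grip":0},{"slide":[0,0,0],"twist":0,"grip":0}]' >/dev/null
python3 -m inch '[{"slide":[0,0,-0.01],"twist":0,"grip":0},{"slide":[0,0,-0.025],"twist":0,"grip":0},{"slide":[0,0,-0.04],"twist":0,"grip":0},{"slide":[0,0,-0.04],"twist":0,"grip":0},{"slide":[0,0,-0.02],"twist":0,"grip":0}]' >/dev/null
python3 -m inch '[{"slide":[0,0,-0.02],"twist":0,"grip":0},{"slide":[0,0,0],"twist":0,"grip":0}]'
python3 - <<'E'
from h import *
go(.2,-.48,.4,160)
c=cam("wrist");cv2.imwrite('pics/w11.png',c['bgr']);H,S,V=[c["hsv"][:,:,i].astype(int) for i in range(3)]
guess=proj(c,[.473,-.328,.03])[0]
for b in blobs((H>17)&(H<34)&(S>90)&(V>90),300):
    if np.linalg.norm(b.mean(0)-guess)>60: continue
    m=np.zeros(V.shape,np.uint8); cv2.drawContours(m,[cv2.convexHull(b.astype(np.int32))],0,1,-1)
    for k in blobs((cv2.erode(m,np.ones((9,9)))>0)&((S<100)|(V<100)),8): print("knob",k.mean(0),pl(c,k.mean(0),.048).round(4))
for b in blobs((S<60)&(V>85),5000):
    p=(pl(c,b,.008)[:,:2]*1000).astype(np.float32); print("tray",b.mean(0),cv2.fitEllipse(p))
E
```

```text
clock: 35.85
position: [0.4732, -0.3282, 0.3363]
tcp_rot: [0.002, 0.173, 0.985, -0.001]
ft_force: [-0.3, -0.5, -0.0]
grip_width: 0.085
finger_force: 0.0
clk 35.85 yaw 160.02 pos [ 0.4732 -0.3282  0.3363] tilt [-0.0041 -0.0018 -1.    ] | twist 0.000 slide mm [ 204.9 -236.1  -63.7] q6 end -0.83
knob [318.34782609 194.34782609] [[ 0.4738 -0.3283  0.048 ]]
tray [544.35841837 254.94005102] ((646.675537109375, -127.17402648925781), (133.01792907714844, 143.80966186523438), 138.3921661376953)
tray [317.8373494  179.03313253] ((473.04644775390625, -328.8280029296875), (126.07243347167969, 126.4083480834961), 115.2477035522461)
```

Within 1 mm. I'll back off and take a final overview.

```bash

python3 -m inch '[{"slide":[0.02,-0.023,-0.006],"twist":0,"grip":0},{"slide":[0.025,-0.03,-0.01],"twist":0,"grip":0},{"slide":[0.025,-0.03,-0.01],"twist":0,"grip":0},{"slide":[0.025,-0.03,-0.01],"twist":0,"grip":0},{"slide":[0.025,-0.03,-0.01],"twist":0,"grip":0}]' >/dev/null
python3 -m inch '[{"slide":[0.025,-0.03,-0.01],"twist":0,"grip":0},{"slide":[0.025,-0.03,-0.01],"twist":0,"grip":0},{"slide":[0.012,-0.014,0],"twist":0,"grip":0},{"slide":[0,0,0],"twist":0,"grip":0},{"slide":[0,0,0],"twist":0,"grip":0}]'
python3 - <<'E'
from h import *
c=cam("top");cv2.imwrite('pics/top1.png',c['bgr'])
E
```

```text
clock: 36.9
position: [0.2277, -0.4696, 0.3985]
tcp_rot: [-0.0, 0.174, 0.985, 0.001]
ft_force: [0.0, 0.3, -0.9]
grip_width: 0.0852
finger_force: 0.0
```

View pics/top1.png

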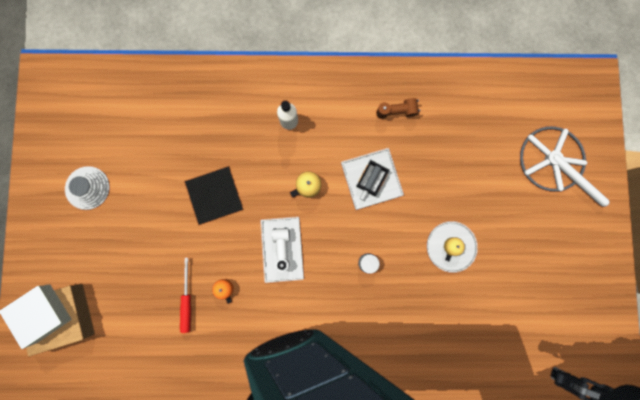

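The top view shows the stem at (282,250) in the oblong tray, the pedal at (373,179) in the square tray and the bell at (455,246) in the round tray. The pad is empty, and the bottle, jar and screwdriver haven't moved. I'm handing the job in.

```bash
python3 -c "
from workcell import env
print(env.job_done())"
```

```text
the job is handed in; nothing more can be done
None
```

I handed the job in at about 37 s on the robot's clock: the bell is in the round tray, the pedal (turned diagonally) in the square tray and the stem lengthways in the oblong tray, each within about 2 mm of its tray's middle; the bottle, jar and screwdriver were left where they were.

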